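# Free the drooping bolt of the onion bin and hold its gate ajar

## Task

First turn the brass turnbutton fully across the onion bin's lid so the lid is secured. Then, without forcing it, lift the gate's drooping bolt by its red knob so that its nose clears the bent-up lip of the keeper, draw the bolt back, and pull the gate ajar, about a hand's width (8 cm) at its free edge. The gate is sprung, so finish while still holding it ajar; keep the lid shut and leave the pantry goods standing around alone.

Things in the scene. Friction and masses are not known exactly. Their poses are not given: they have to be found in the camera images.
- bin: The wooden onion bin, 220 (x) x 340 (y) x 150 mm high, fixed to the counter. Origin: centre of its underside, on the counter; z up, front towards -x, left (seen facing its front from -x looking to +x) towards +y. Its position and yaw differ each time. On top at z 150: the slatted lid (x -80 to 100, y -148 to 114) flush with dark rails at its left and right. In front: a gate between two posts, with the bolt on the gate's top edge.
- lid (a joint): Hinge of the lid at its back edge: 0 = shut, grows as it lifts (rad). It lies shut by its own weight, and a spice jar stands on it.
- turnbutton (a joint): Angle of the turnbutton (rad): 0 = along the bin's x, clear of the lid; grows counter-clockwise seen from above to its stop at 1.57 = across the lid's left edge (along the bin's y, lid secured). Starts between 0 and 0.4. Stays where it is left; turns with 0.05 N m of friction.
- turnbutton_mid (a point): Middle of the turnbutton, on its upright axis, at bin-frame (-30, 138, 166) mm. The turnbutton is a plain brass bar 68 long x 14 wide x 21 mm high (bin z 154 to 175) that turns about its middle, on top of the bin's left rail.
- gate_swing (a joint): Hinge of the gate (rad), upright axis at the gate's left (+y) edge: 0 = closed, grows as the free (-y) edge swings out to the front (-x), clockwise seen from above. A spring always pulls it shut: about 0.45 N m closed, 0.75 N m at 0.33 rad. 0.3 rad is about 77 mm at the free edge.
- gate_hinge (a point): Point on the gate's upright hinge axis, bin-frame (-111, 138, 80) mm.
- gate_edge (a point): Top of the gate's free edge, 256 mm from the hinge axis, at bin z 150; moves with the gate. The gate is a light wooden slatted frame 250 wide, 22 thick, its top edge at z 150 mm.
- gate: The gate's wooden panel together with the bolt and its two dark staples (the staples stand on the gate's top edge, 66 and 112 mm from the hinge axis, up to z 203 mm). Origin on the hinge axis at z 80.
- bolt_draw (a joint): How far the bolt is drawn back along the gate towards the hinge (m): 0 = home in the keeper (starts 0 to 0.005), 0.045 = fully back. From 0.030 on, the nose is clear of the keeper and the gate can open. 1.5 N of friction; stays where it is left.
- bolt_lift (a joint): Tilt of the bolt (rad): 0 = drooping (its rest, by its weight, about 0.085 below level), 0.16 = highest. It tilts about a point 95 mm behind the knob on the hinge side, at bin z 186. From about 0.07 on (knob raised 7 mm) the nose clears the lip; about 0.10 (knob raised 10 mm) is a good lift. Drops back when let go.
- bolt: The steel bolt: a round rod 12 mm thick and 218 mm long lying along the gate's top edge, with an upright knob and a downward nose 16 mm long at its tip. Origin at its tilt axis on the rod's centre line; -y runs along the rod to its tip (tilted 0.085 rad down at rest), z roughly up.
- bolt_knob (a point): Centre of the red knob, an upright cylinder 22 mm across and 20 mm high on a 12 mm stem, 32 mm above the rod's centre line: at start at bin-frame (-111, about -82, about 210) mm, the drawn-back amount added to y. Free all round and above.
- bolt_nose (a point): Underside of the bolt's downward nose, which at rest hangs about 9 mm below the top of the keeper's lip, with up to 10 mm of play to it along the bolt.
- keeper_lip (a point): Middle of the top of the keeper's bent-up lip, bin-frame (-111, -137, 165) mm. The brass keeper is fixed on the latch post at the bin's front right: a base 36 x 34 mm centred at bin-frame (-111, -150, 150), cheeks 40 mm high in front of and behind the nose (they stop the gate from opening) and, on the gate's side, this lip, 4 mm thick along the bolt, which blocks the nose unless the bolt is lifted.
- spice_jar: Amber spice jar with a green cap, 52 mm across, 75 high, standing on the lid. Origin: centre of its underside. Leave alone.
- tin: Red food tin, 68 mm across, 100 high, on the counter right of the bin. Origin: centre of its underside. Leave alone.
- onion: A brown onion, 72 mm across, 76 high, on the counter left of the bin. Origin: centre of its underside. Leave alone.
- mug: Blue mug, 80 mm across, 90 high. Origin: centre of its underside. Leave alone.
- bowl: Small white bowl, 120 mm across, 50 high. Origin: centre of its underside. Leave alone.
- syrup: White bottle with a red cap, 64 mm across, 160 high. Origin: centre of its underside. Leave alone.

How it is judged:
By the outcome, as a careful person would: the job done as asked, in the order asked, and still so for the second after the job is handed in, while the arm keeps its last pose, push and grip.
It also fails if it takes over 48 s, if anything falls off the work surface, if the arm or the gripper's body presses on something with over 40 N, if the wrist force passes 120 N, or if a joint passes its speed limit or range.

## Robot

A 6-joint arm with a two-finger parallel gripper is mounted at the origin on the work surface. World frame = base frame: x ahead of the robot, y to its left, z up, the work surface at z = 0. Lengths are in m, angles in rad, forces in N, time in s.
With the tool pointing down it reaches from about 0.25 to 0.8 m from the base axis. Payload 3.9 kg.
Tool frame: the origin (TCP) lies at the centre of the arm's flange, where the gripper is bolted on; the fingertips stand 173 mm ahead of it and the grasp point (between the pads) lies 155 mm ahead of it; z points along the fingers, y is the line along which they close (so a half turn about z gives the same grasp; the last joint's range is limited). The gripper opens to 85 mm and grips with 20 to 120 N. Pads are 22 mm wide; open, the fingers measure 114 mm over their backs; the gripper's body (76 mm by 85 mm) begins 54 mm behind the grasp point. The pads swing forward as they close: fully open they stand 13 mm farther back than shut.
Start: joints at [-1.136, 0.26, -0.138, 1.173, 0, 1.571], TCP at [0.221, -0.476, 0.405] pointing down, gripper open.
Joint ranges: [-2.78, 2.78], [-0.83, 1.72], [-1.28, 1.37], [-1.9, 2.12], [-1.57, 1.48], [-3.14, 3.14]. Speed limits (rad/s): [2.57, 2.57, 3.14, 3.14, 3.14, 3.14].

## Interface

Orientations are given as a unit quaternion [x, y, z, w].
In Python, from station import robot, optics gives the robot as it stands.
- The arm moves only by the tool play_rows, never from a script. Its arguments are lists of equal length, an entry for each row: "dp": the shift along the tool's x, y, z in m, a list of three; "angular": the turn, a rotation vector about the tool's x, y, z in degrees, a list of three; "fingers": the closure, from -1 (fully open) to 1 (shut). In form: {"dp": [[x, y, z], ...], "angular": [[rx, ry, rz], ...], "fingers": [fingers, ...]}. A call has 1 to 20 rows; each row shifts and turns the commanded pose from where the row before left it, along the tool's axes as they then stand; what a row does not reach is not made up. A row lasts 1/8 s, in which the tool goes at most 62.5 mm and 10.7 degrees, less where a joint would pass 70% of its speed; a pose out of reach is approached as far as the arm can. A call with a gripper value outside its range is refused whole. The fingers move at their own pace and stop on an object; "force" is the grip in N (left out, the last holds). Time passes only in rows, so rows that do not move let the fingers close. It gives the time, the measured TCP pose, the force, the opening and the grip force at its end, in the units of the state.
- robot.get_state(): the state, without advancing time (a new reading comes with each control period).
- optics.camera(name): name is "side" or "top"; returns a dict with "frame" (420x560x3 uint8, blue, green, red), "mtx" (3x3 intrinsics, pixels), "xyz" and "rotation" of the camera in the world. Camera axes: x right, y up, looking along -z (the intrinsics and any distortion apply to the point x, -y, -z); pixel columns grow to the right and rows downward; lengths in m; the calibration is good to about 2 mm. A picture is of the moment at which its call begins. There is no depth.
- robot.close_job(): hands the job in; it is judged then, once.
The state is a dict: "time_s": time; "joint_pos": joint angles; "dq": joint speeds; "joint_efforts": joint torques, N m; "tcp_pos": TCP position; "eef_rot": TCP orientation; "contact_force": force on the tool from outside, world axes, zero at the start; "torque": the same for the moment, N m; "opening": finger opening in m; "gripper_force": force on a finger pad.
Only numpy, scipy, OpenCV 4.12 (cv2) and the standard library are available. Lean on these libraries where they do the work, as an engineer would, in place of code of your own. Each camera call takes 0.05 s, during which the arm holds its last target. There are 200 camera calls.

## Working session

There is one attempt and no reset: what is moved stays moved. The work goes in short steps, Python scripts to look and compute and a tool call to move; the robot and the scene stay as the last step left them, time stands still between calls to the robot, and variables do not carry over. Pictures are saved under pics/ and viewed, at most 10 in all, crops included, and the job is handed in when it is done.

Besides the shell and the picture viewer there is one more tool, called after ">>>" in YAML: its name, and indented under it one key for each argument. play_rows: Moves the arm, as the interface text tells. Its arguments: {"type":"object","properties":{"dp":{"type":"array","items":{"type":"array","items":{"type":"number"}}},"angular":{"type":"array","items":{"type":"array","items":{"type":"number"}}},"fingers":{"type":"array","items":{"type":"number"}},"force":{"type":"number"}},"required":["dp","angular","fingers"]}

```bash
mkdir -p pics
python3 - <<'E'
from station import robot, optics
import cv2,json,numpy as np
for n in ("side","top"):
    c=optics.camera(n); cv2.imwrite(f"pics/{n}0.png",cv2.resize(c["frame"],(800,600),interpolation=cv2.INTER_CUBIC))
    print(n,{k:np.round(np.array(v),4).tolist() for k,v in c.items() if k!="frame"})
print(robot.get_state())
E
```

```text
side {'mtx': [[495.9781, 0.0, 280.8286], [0.0, 495.9781, 205.0947], [0.0, 0.0, 1.0]], 'xyz': [0.5218, -1.0055, 1.3112], 'rotation': [0.3439, -0.013, -0.0459, 0.9378]}
top {'mtx': [[399.6924, 0.0, 278.8552], [0.0, 399.6924, 211.2062], [0.0, 0.0, 1.0]], 'xyz': [0.36, -0.033, 1.2747], 'rotation': [-0.0726, 0.0731, 0.7172, -0.6892]}
{'time_s': 0.1, 'joint_pos': array([-1.13598575e+00,  2.60651627e-01, -1.39268201e-01,  1.17270367e+00,
       -1.17332631e-05,  1.57081241e+00]), 'dq': array([ 0.00166096, -0.0037999 ,  0.0032691 ,  0.00101869,  0.0001094 ,
        0.00088265]), 'joint_efforts': array([-7.24427700e-04, -4.06508374e+01,  2.54527527e+01,  1.01077423e-02,
       -2.97349707e-04, -1.65516292e-05]), 'tcp_pos': array([ 0.22101752, -0.47586694,  0.40391975]), 'eef_rot': array([ 9.76461732e-01,  2.15688783e-01, -2.02792654e-04, -8.90811061e-04]), 'contact_force': array([0.04638179, 0.52302117, 0.18255584]), 'torque': array([-0.01071116,  0.02725906, -0.0422911 ]), 'gripper_force': 0.0, 'opening': 0.08532150920430273}
```

View pics/side0.png

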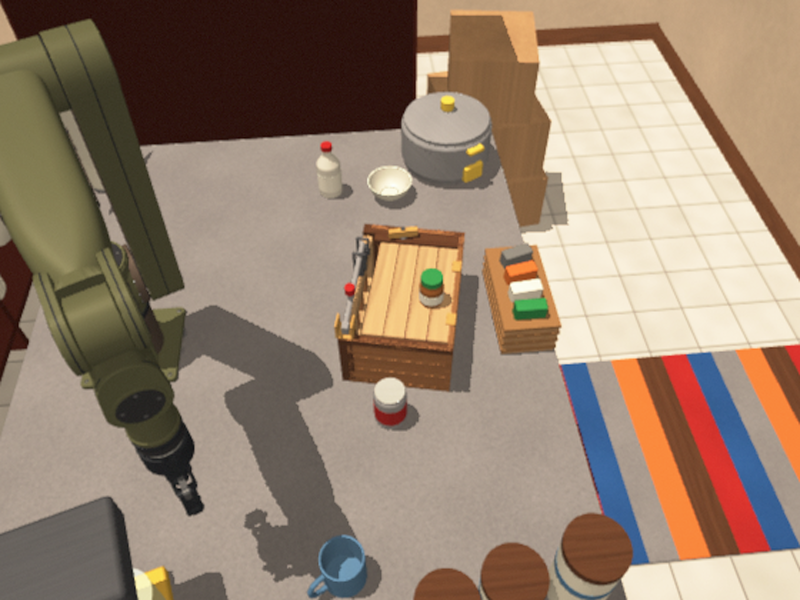

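View pics/top0.png

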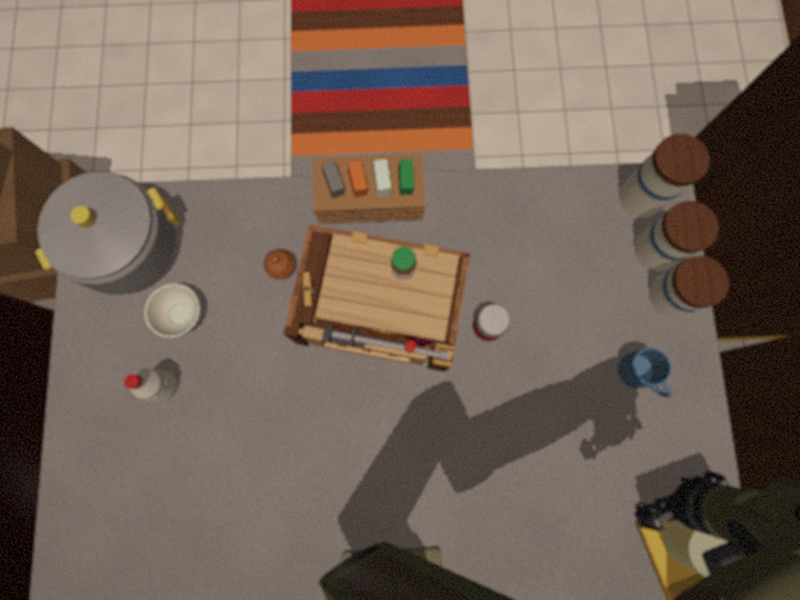

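The side view shows the bin at (345-465, 228-385) with the knob at (350,288). The top view shows it at (285-470, 228-368) with the knob at (410,345). I'll enlarge both.

Run:
```python
from station import robot, optics
import cv2,numpy as np
def crop(n,x,y,w,h,s):
    f=np.mean([optics.camera(n)["frame"].astype(float) for _ in range(3)],0)
    o=cv2.resize(f[y:y+h,x:x+w].astype(np.uint8),None,fx=s,fy=s,interpolation=cv2.INTER_CUBIC)
    o=cv2.convertScaleAbs(o,alpha=1.5)
    cv2.imwrite(f"pics/{n}1.png",o)
crop("side",225,150,110,100+26,4.7) if 0 else crop("side",225,150,120,120,5)
crop("top",190,150,150,115,5)
```

```text
(no output)
```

View pics/side1.png

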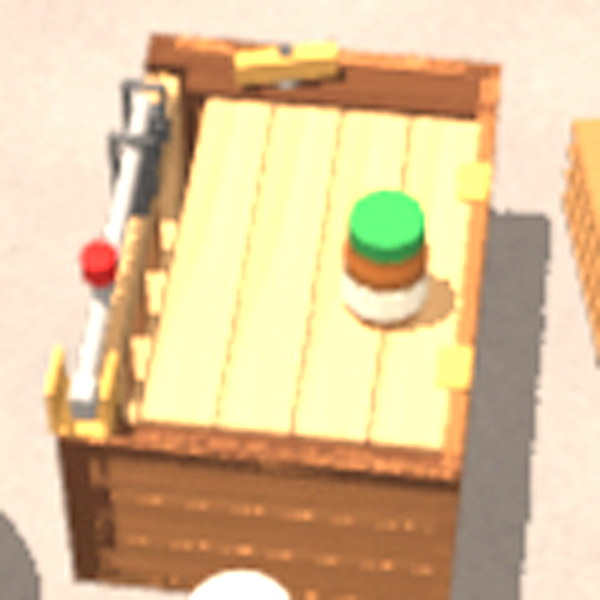

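View pics/top1.png

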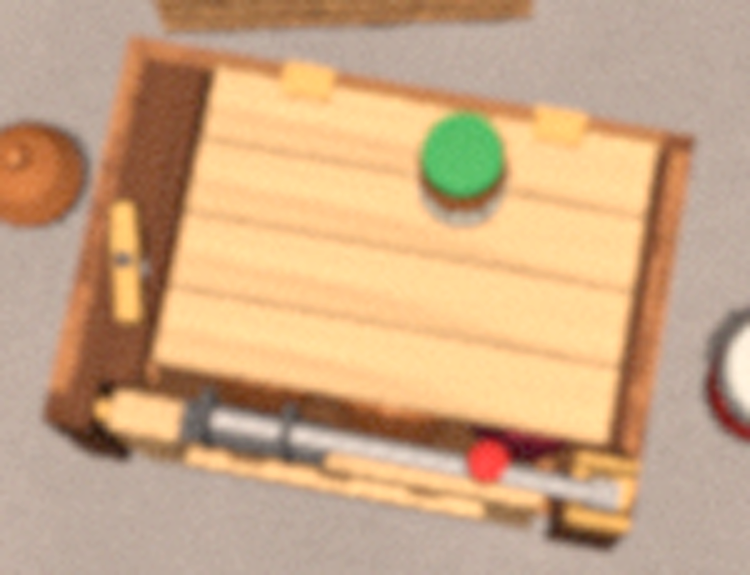

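The side crop shows the lid corners at (480,122), (205,100), (145,418), (445,443), the button at (287,60) and the knob at (99,263). The top crop shows the lid corners at (215,70), (660,143), (607,440), (153,365), the button at (125,261), and the knob at (488,460).

```bash
cat > h.py <<'E'
import numpy as np, cv2
from scipy.spatial.transform import Rotation as R
from scipy.optimize import least_squares
from station import robot, optics
CAL={"side":(495.9781,280.8286,205.0947,[0.5218,-1.0055,1.3112],[0.3439,-0.013,-0.0459,0.9378]),
"top":(399.6924,278.8552,211.2062,[0.36,-0.033,1.2747],[-0.0726,0.0731,0.7172,-0.6892])}
OFF={"side":(225,150),"top":(190,150)}
def proj(n,p):
    f,cx,cy,t,q=CAL[n]; c=R.from_quat(q).inv().apply(np.atleast_2d(p)-t)
    return np.c_[cx+f*c[:,0]/-c[:,2], cy-f*c[:,1]/-c[:,2]]
def px(n,c): return (np.array(c,float)+.5)/5-.5+OFF[n]
def bin2w(b,p): # b: x,y,yaw ; p mm
    return R.from_euler("z",b[2]).apply(np.atleast_2d(p)/1000)+[b[0],b[1],0]
E
python3 - <<'E'
from h import *
lid=[(100,114,150),(-80,114,150),(-80,-148,150),(100,-148,150)]
P=lid+[(-30,138,175)]
S=px("side",[(480,122),(205,100),(145,418),(445,443),(287,58)])
T=px("top",[(215,70),(153,365),(607,440),(660,143),(125,261)])
f=lambda b:np.r_[proj("side",bin2w(b,P))-S,proj("top",bin2w(b,P))-T].ravel()
r=least_squares(f,[.5,0,0],loss="soft_l1"); print(r.x,np.degrees(r.x[2])); print(f(r.x).reshape(-1,2).round(2))
# knob
K=[px("side",(99,263)),px("top",(488,461))]
g=lambda p:np.r_[proj("side",p)-K[0],proj("top",p)-K[1]].ravel()
k=least_squares(g,[.5,0,.2]); print("knob",k.x,k.fun, bin2w(r.x,(-111,-82,210)))
kb=R.from_euler("z",-r.x[2]).apply(k.x-[*r.x[:2],0]); print("knob bin",kb*1000)
# button ends
for n,e in (("top",[(123,202),(128,323)]),("side",[(237,66),(337,54)])):
    E=px(n,e); w=[least_squares(lambda p:(proj(n,[p[0],p[1],.175])-q).ravel(),[.5,0]).x for q in E]
    d=w[0]-w[1]; print(n,w,np.linalg.norm(d),"angle in bin deg",(np.degrees(np.arctan2(d[1],d[0]))-np.degrees(r.x[2])+90)%180-90)
for m in [(-30,138,166),(-111,138,150),(-111,-118,150)]: print(m,bin2w(r.x,m))
for q in ([.976,.2157,0,0],): print(R.from_quat(q).as_matrix().round(3))
E
```

```text
[ 0.62449506  0.00140192 -0.21554735] -12.349953696820599
[[-0.26  0.26]
 [-0.34  0.15]
 [-0.89  0.32]
 [ 0.5   1.02]
 [-0.71 -0.85]
 [ 0.26 -0.75]
 [ 0.18 -0.63]
 [-0.15  0.26]
 [-0.96 -0.47]
 [-0.21 -0.01]]
knob [ 0.49779375 -0.05718978  0.21300532] [ 0.06036133 -0.017795    0.01190732  0.05630862] [[ 0.49852532 -0.05495964  0.21      ]]
knob bin [-111.23766275  -84.33500433  213.00532155]
top [array([0.65917723, 0.14294162]), array([0.58881307, 0.14057722])] 0.07040387411402924 angle in bin deg 14.27450142278758
side [array([0.59372419, 0.13448459]), array([0.6593019, 0.1388171])] 0.06572066441637596 angle in bin deg 16.12981311544857
(-30, 138, 166) [[0.62470501 0.14262499 0.166     ]]
(-111, 138, 150) [[0.5455794  0.15994944 0.15      ]]
(-111, -118, 150) [[ 0.49082557 -0.09012658  0.15      ]]
[[ 0.907  0.421  0.   ]
 [ 0.421 -0.907  0.   ]
 [ 0.     0.    -1.   ]]
```

>>> play_rows:
  dp:
    - [0,0,-0.004]
    - [0,0,-0.004]
    - [0,0,-0.004]
    - [0,0,-0.004]
    - [0,0,-0.004]
    - [0,0,-0.004]
    - [0,0,-0.004]
    - [0,0,-0.004]
    - [0,0,-0.004]
    - [0,0,-0.004]
    - [0,0,-0.004]
    - [0,0,-0.004]
    - [0,0,-0.004]
    - [0,0,-0.004]
    - [0,0,-0.004]
    - [0,0,0]
  angular:
    - [0,0,-10.5]
    - [0,0,-10.5]
    - [0,0,-10.5]
    - [0,0,-10.5]
    - [0,0,-10.5]
    - [0,0,-10.5]
    - [0,0,-10.5]
    - [0,0,-10.5]
    - [0,0,-10.5]
    - [0,0,-10.5]
    - [0,0,-10.5]
    - [0,0,-10.5]
    - [0,0,-10.5]
    - [0,0,-10.5]
    - [0,0,-10.5]
    - [0,0,0]
  fingers: [-1,-1,-1,-1,-1,-1,-1,-1,-1,-1,-1,-1,-0.5,0,0,0]
  force: 20

```text
time_s: 2.4
tcp_pos: [0.2212, -0.4762, 0.465]
eef_rot: [-0.02, 1.0, -0.0, 0.0]
contact_force: [-0.9, -1.3, 0.1]
opening: 0.0427
gripper_force: 0.0
```

```bash
cat >> h.py <<'E'
B=np.array([0.62449506,0.00140192,-0.21554735])
def go(p,psi):
    s=robot.get_state(); M=R.from_quat(s["eef_rot"]).as_matrix(); d=np.array(p)-s["tcp_pos"]
    # wanted tool: z down, y at psi deg
    a=np.radians(psi); y=np.array([np.cos(a),np.sin(a),0]); z=np.array([0,0,-1.]); W=np.c_[np.cross(y,z),y,z]
    print("t",s["time_s"],"pos",s["tcp_pos"].round(4),"psi",np.degrees(np.arctan2(M[1,1],M[0,1])).round(2),"open",s["opening"],"F",np.round(s["contact_force"],1),"T",np.round(s["torque"],2),"g",s["gripper_force"],"q",np.round(s["joint_pos"],2))
    print("dp mm in tool",(M.T@d*1000).round(1),"rot deg",np.degrees(R.from_matrix(M.T@W).as_rotvec()).round(2))
E
python3 -c "
from h import *
go([.6247,.1426,.460],92.7)"
```

```text
t 2.4 pos [ 0.2212 -0.4762  0.465 ] psi 92.29 open 0.04269782904643415 F [-0.9 -1.3  0.1] T [-0.04 -0.01 -0.04] g 0.0 q [-1.14  0.24 -0.01  1.32  0.   -1.18]
dp mm in tool [-427.9  602.2    4.7] rot deg [-0.03  0.01 -0.41]
```

>>> play_rows:
  dp:
    - [-0.0214,0.0301,0]
    - [-0.0214,0.0301,0]
    - [-0.0214,0.0301,0]
    - [-0.0214,0.0301,0]
    - [-0.0214,0.0301,0]
    - [-0.0214,0.0301,0]
    - [-0.0214,0.0301,0]
    - [-0.0214,0.0301,0]
    - [-0.0214,0.0301,0]
    - [-0.0214,0.0301,0]
    - [-0.0214,0.0301,0]
    - [-0.0214,0.0301,0]
    - [-0.0214,0.0301,0]
    - [-0.0214,0.0301,0]
    - [-0.0214,0.0301,0]
    - [-0.0214,0.0301,0]
    - [-0.0214,0.0301,0]
    - [-0.0214,0.0301,0]
    - [-0.0214,0.0301,0]
    - [-0.0214,0.0301,0]
  angular:
    - [0,0,0]
    - [0,0,0]
    - [0,0,0]
    - [0,0,0]
    - [0,0,0]
    - [0,0,0]
    - [0,0,0]
    - [0,0,0]
    - [0,0,0]
    - [0,0,0]
    - [0,0,0]
    - [0,0,0]
    - [0,0,0]
    - [0,0,0]
    - [0,0,0]
    - [0,0,0]
    - [0,0,0]
    - [0,0,0]
    - [0,0,0]
    - [0,0,0]
  fingers: [0,0,0,0,0,0,0,0,0,0,0,0,0,0,0,0,0,0,0,0]

```text
time_s: 4.9
tcp_pos: [0.624, 0.1444, 0.4644]
eef_rot: [-0.019, 1.0, -0.0, -0.0]
contact_force: [0.2, 0.3, 0.3]
opening: 0.0428
gripper_force: 0.0
```

```bash
python3 -c "
from h import *
go([.6247,.1426,.333],92.7)"
```

```text
t 4.9 pos [0.624  0.1444 0.4644] psi 92.21 open 0.04279207675322129 F [0.2 0.3 0.3] T [ 0.01 -0.06  0.  ] g 0.0 q [ 0.23  0.46  0.31  1.43 -0.    0.19]
dp mm in tool [ -0.7  -1.8 131.4] rot deg [-0.01 -0.02 -0.49]
```

>>> play_rows:
  dp:
    - [0,0,0.025]
    - [0,0,0.025]
    - [0,0,0.025]
    - [0,0,0.025]
    - [0,0,0.01]
    - [0,0,0]
  angular:
    - [0,0,0]
    - [0,0,0]
    - [0,0,0]
    - [0,0,0]
    - [0,0,0]
    - [0,0,0]
  fingers: [0,0,0,0,0,0]

```text
time_s: 5.65
tcp_pos: [0.6232, 0.1433, 0.3541]
eef_rot: [-0.02, 1.0, -0.0, -0.001]
contact_force: [0.3, 1.2, 0.1]
opening: 0.0428
gripper_force: 0.0
```

```bash
python3 -c "
from h import *
go([.6247,.1426,.333],92.7)
for n,x,y,w,h in (('side',225,120,120,90),('top',190,150,120,90)):
    f=optics.camera(n)['frame'][y:y+h,x:x+w]; cv2.imwrite('pics/%s2.png'%n,cv2.convertScaleAbs(cv2.resize(f,None,fx=5,fy=5,interpolation=cv2.INTER_CUBIC),alpha=1.5))
"
```

```text
t 5.65 pos [0.6232 0.1433 0.3541] psi 92.34 open 0.04276649283919349 F [0.3 1.2 0.1] T [ 0.03 -0.03 -0.03] g 0.0 q [0.23 0.48 0.07 1.16 0.   0.19]
dp mm in tool [-1.5 -0.7 21.1] rot deg [-0.02 -0.08 -0.36]
```

View pics/side2.png

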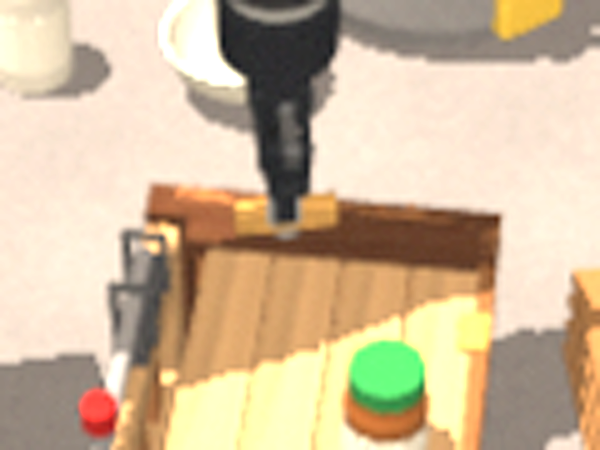

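The near finger at (286,225) is centred along the bar, which spans 235-337. I'll lower and grip.

>>> play_rows:
  dp:
    - [-0.001,-0.0005,0.011]
    - [0,0,0.01]
    - [0,0,0]
    - [0,0,0]
    - [0,0,0]
    - [0,0,0]
    - [0,0,0]
    - [0,0,0]
  angular:
    - [0,0,0]
    - [0,0,0]
    - [0,0,0]
    - [0,0,0]
    - [0,0,0]
    - [0,0,0]
    - [0,0,0]
    - [0,0,0]
  fingers: [0,0,0,0.7,1,1,1,1]
  force: 20

```text
time_s: 6.75
tcp_pos: [0.6245, 0.1435, 0.3341]
eef_rot: [-0.021, 1.0, 0.001, 0.0]
contact_force: [-0.4, 4.7, 0.1]
opening: 0.0132
gripper_force: 24.3
```

```bash
python3 -c "
from h import *
go([.6247,.1426,.333],167.65)"
```

```text
t 6.75 pos [0.6245 0.1435 0.3341] psi 92.45 open 0.013226503588186537 F [-0.4  4.7  0.1] T [1.02 0.16 0.05] g 24.306299686431885 q [0.23 0.49 0.03 1.11 0.   0.18]
dp mm in tool [-0.2 -0.9  1.1] rot deg [ 6.00e-02  9.00e-02 -7.52e+01]
```

>>> play_rows:
  dp:
    - [0,0.0007,0]
    - [0,0,0]
    - [0,0,0]
    - [0,0,0]
    - [0,0,0]
    - [0,0,0]
    - [0,0,0]
    - [0,0,0]
    - [0,0,0]
    - [0,0,0]
  angular:
    - [0,0,0]
    - [0,0,-7]
    - [0,0,-7]
    - [0,0,-7]
    - [0,0,-7]
    - [0,0,-7]
    - [0,0,-7]
    - [0,0,-7]
    - [0,0,-7]
    - [0,0,0]
  fingers: [1,1,1,1,1,1,1,1,1,1]

```text
time_s: 8.0
tcp_pos: [0.6254, 0.1424, 0.3341]
eef_rot: [-0.487, 0.874, -0.002, 0.0]
contact_force: [3.2, -3.6, 0.5]
opening: 0.0133
gripper_force: 24.2
```

```bash
python3 -c "
from h import *
go([.6247,.1426,.333],167.65)"
```

```text
t 8.0 pos [0.6254 0.1424 0.3341] psi 148.26 open 0.013269865046889508 F [ 3.2 -3.6  0.5] T [-0.54 -0.73  0.09] g 24.23287332057953 q [ 0.22  0.49  0.03  1.11 -0.   -0.79]
dp mm in tool [0.1 0.7 1.1] rot deg [ -0.23  -0.12 -19.39]
```

>>> play_rows:
  dp:
    - [0,-0.0005,0]
    - [0,0,0]
    - [0,0,0]
    - [0,0,0]
    - [0,0,0]
  angular:
    - [0,0,-6]
    - [0,0,-6]
    - [0,0,-6]
    - [0,0,-2.5]
    - [0,0,0]
  fingers: [1,1,1,1,1]

```text
time_s: 8.62
tcp_pos: [0.6261, 0.142, 0.3341]
eef_rot: [-0.633, 0.774, -0.002, 0.0]
contact_force: [4.4, -2.8, 1.0]
opening: 0.0131
gripper_force: 26.5
```

```bash
python3 -c "
from h import *
go([.6247,.1426,.333],167.65)"
```

```text
t 8.625 pos [0.6261 0.142  0.3341] psi 168.61 open 0.01306863342943811 F [ 4.4 -2.8  1. ] T [-0.55 -0.85 -0.55] g 26.51580512523651 q [ 0.22  0.49  0.04  1.11 -0.   -1.15]
dp mm in tool [-0.3  1.5  1.1] rot deg [-0.24 -0.14  0.96]
```

Torque of -0.55 N m at 168.6° means it is hard against the stop. I'll release, rise and move to the knob.

>>> play_rows:
  dp:
    - [0,0,0]
    - [0,0,0]
    - [0,0,0]
    - [0,0,-0.02]
    - [0,0,-0.025]
    - [0,0,-0.025]
    - [0,0,-0.015]
    - [0,0,0]
  angular:
    - [0,0,0]
    - [0,0,0]
    - [0,0,0]
    - [0,0,0]
    - [0,0,0]
    - [0,0,0]
    - [0,0,0]
    - [0,0,0]
  fingers: [0.3,0,0,0,0,0,-0.2,-0.2]

```text
time_s: 9.62
tcp_pos: [0.6251, 0.1435, 0.4198]
eef_rot: [-0.636, 0.772, -0.0, 0.001]
contact_force: [-0.4, -0.0, 0.2]
opening: 0.0514
gripper_force: 0.0
```

```bash
python3 -c "
from h import *
go([.498,-.056,.419],167.65)"
```

```text
t 9.625 pos [0.6251 0.1435 0.4198] psi 168.92 open 0.05143909799618225 F [-0.4 -0.   0.2] T [ 0.02 -0.    0.  ] g 0.0 q [ 0.23  0.46  0.21  1.31  0.   -1.15]
dp mm in tool [220.2  86.4   0.4] rot deg [-0.12  0.06  1.27]
```

>>> play_rows:
  dp:
    - [0.0275,0.0108,0]
    - [0.0275,0.0108,0]
    - [0.0275,0.0108,0]
    - [0.0275,0.0108,0]
    - [0.0275,0.0108,0]
    - [0.0275,0.0108,0]
    - [0.0275,0.0108,0]
    - [0.0275,0.0108,0]
    - [0,0,0]
    - [0,0,0]
  angular:
    - [0,0,0]
    - [0,0,0]
    - [0,0,0]
    - [0,0,0]
    - [0,0,0]
    - [0,0,0]
    - [0,0,0]
    - [0,0,0]
    - [0,0,1.3]
    - [0,0,0]
  fingers: [-0.2,-0.2,-0.2,-0.2,-0.2,-0.2,-0.2,-0.2,-0.2,-0.2]

```text
time_s: 10.88
tcp_pos: [0.4979, -0.0557, 0.4181]
eef_rot: [-0.627, 0.779, 0.0, -0.0]
contact_force: [-0.5, -0.0, 0.6]
opening: 0.051
gripper_force: 0.0
```

```bash
python3 -c "
from h import *
go([.498,-.056,.368],167.65)
T=[]
for n,x,y,w,h in (('side',225,140,80,100),('top',190,150,80,100)):
    f=optics.camera(n)['frame'][y:y+h,x:x+w]; T.append(cv2.convertScaleAbs(cv2.resize(f,None,fx=5,fy=5,interpolation=cv2.INTER_CUBIC),alpha=1.5))
cv2.imwrite('pics/both3.png',np.hstack(T))
"
```

```text
t 10.875 pos [ 0.4979 -0.0557  0.4181] psi 167.6 open 0.05097502313110666 F [-0.5 -0.   0.6] T [-0.04 -0.02  0.01] g 0.0 q [-0.11  0.21 -0.17  1.19  0.   -1.47]
dp mm in tool [ 0.3 -0.2 50.1] rot deg [ 0.04  0.03 -0.05]
```

View pics/both3.png

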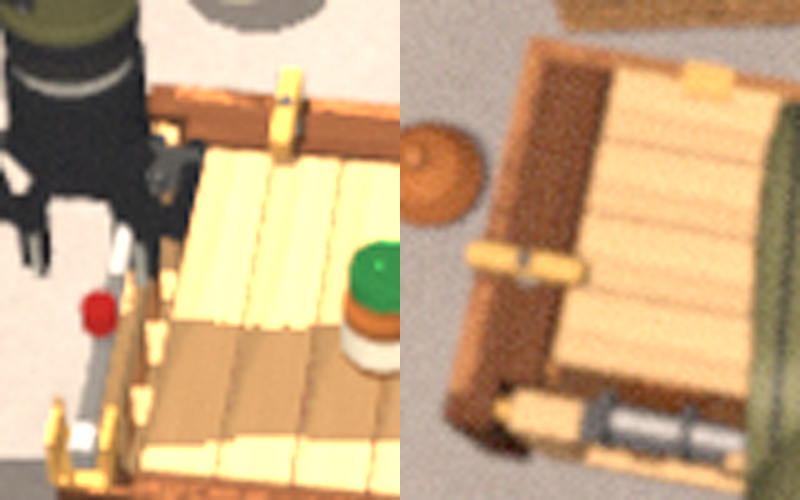

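The button, from (470,255) to (583,268) in the right half, now lies across the lid's edge. The fingers at (40,265) and (145,280) straddle the knob line, so I'll descend and grip.

>>> play_rows:
  dp:
    - [0,0,0.02]
    - [0,0,0.02]
    - [0,0,0.01]
    - [0,0,0]
    - [0,0,0]
    - [0,0,0]
    - [0,0,0]
    - [0,0,0]
    - [0,0,0]
  angular:
    - [0,0,0]
    - [0,0,0]
    - [0,0,0]
    - [0,0,0]
    - [0,0,0]
    - [0,0,0]
    - [0,0,0]
    - [0,0,0]
    - [0,0,0]
  fingers: [-0.2,-0.2,-0.2,-0.2,0.3,0.7,1,1,1]
  force: 35

```text
time_s: 12.1
tcp_pos: [0.4981, -0.056, 0.3691]
eef_rot: [-0.627, 0.779, -0.0, 0.001]
contact_force: [0.8, -0.4, 0.9]
opening: 0.0203
gripper_force: 34.3
```

```bash
python3 -c "
from h import *
go([.498,-.056,.378],167.65)"
```

```text
t 12.1 pos [ 0.4981 -0.056   0.3691] psi 167.6 open 0.020289046362862693 F [ 0.8 -0.4  0.9] T [ 0.02 -0.18 -0.04] g 34.34525907039642 q [-0.11  0.24 -0.26  1.07  0.   -1.47]
dp mm in tool [-0.   0.1 -8.9] rot deg [-0.08  0.01 -0.05]
```

>>> play_rows:
  dp:
    - [-0.0005,0,-0.003]
    - [-0.0005,0,-0.003]
    - [-0.0005,0,-0.003]
    - [-0.0005,0,-0.002]
    - [0,0,0]
    - [0,0,0]
  angular:
    - [0,0,0]
    - [0,0,0]
    - [0,0,0]
    - [0,0,0]
    - [0,0,0]
    - [0,0,0]
  fingers: [1,1,1,1,1,1]

```text
time_s: 12.85
tcp_pos: [0.4981, -0.054, 0.3796]
eef_rot: [-0.627, 0.779, 0.0, -0.0]
contact_force: [2.6, 1.7, -4.9]
opening: 0.0207
gripper_force: 34.4
```

```bash
python3 -c "
from h import *
go([.498,-.056,.379],167.65)"
```

```text
t 12.85 pos [ 0.4981 -0.054   0.3796] psi 167.61 open 0.020748075875929823 F [ 2.6  1.7 -4.9] T [-0.01 -0.39 -0.03] g 34.37956988811493 q [-0.11  0.23 -0.24  1.1   0.   -1.46]
dp mm in tool [ 2.  -0.4  0.6] rot deg [ 0.02  0.   -0.04]
```

>>> play_rows:
  dp:
    - [-0.003,0,0]
    - [-0.004,0,0]
    - [-0.004,0,0]
    - [-0.004,0,0]
    - [0,0,0]
  angular:
    - [0,0,0]
    - [0,0,0]
    - [0,0,0]
    - [0,0,0]
    - [0,0,0]
  fingers: [1,1,1,1,1]

```text
time_s: 13.48
tcp_pos: [0.5015, -0.0389, 0.3797]
eef_rot: [-0.627, 0.779, 0.0, 0.0]
contact_force: [2.3, 0.5, -4.1]
opening: 0.0207
gripper_force: 34.5
```

```bash
python3 -c "
from h import *
go([.498,-.056,.379],167.65)"
```

```text
t 13.475 pos [ 0.5015 -0.0389  0.3797] psi 167.64 open 0.020742789843474357 F [ 2.3  0.5 -4.1] T [-0.32 -0.35  0.  ] g 34.4654381275177 q [-0.08  0.23 -0.24  1.1   0.   -1.43]
dp mm in tool [17.5 -0.2  0.7] rot deg [-0.    0.04 -0.01]
```

>>> play_rows:
  dp:
    - [-0.004,0,0]
    - [-0.004,0,0]
    - [-0.004,0,0]
    - [-0.004,0,0]
    - [-0.004,0,0]
    - [-0.003,0,0]
    - [0,0,0]
  angular:
    - [0,0,0]
    - [0,0,0]
    - [0,0,0]
    - [0,0,0]
    - [0,0,0]
    - [0,0,0]
    - [0,0,0]
  fingers: [1,1,1,1,1,1,1]

```text
time_s: 14.35
tcp_pos: [0.5065, -0.0165, 0.3797]
eef_rot: [-0.627, 0.779, 0.0, 0.0]
contact_force: [3.1, -1.1, -3.5]
opening: 0.0208
gripper_force: 34.4
```

```bash
python3 -c "
from h import *
go([.498,-.056,.379],167.65)
s=robot.get_state(); h=bin2w(B,(-111,138,80))[0]
d=s['tcp_pos'][:2]-h[:2]; r=np.hypot(*d); a=np.arctan2(d[1],d[0]); print('r',r,'ang',np.degrees(a))
for th in np.arange(0,19.1,1.9):
    t=np.radians(th); e=h[:2]+r*np.array([np.cos(a-t),np.sin(a-t)]); print(th,e.round(4))
# per-step chord in tool frame (tool rotating with the gate)
c=np.radians(1.9); print('chord',r*np.sin(c), r*(1-np.cos(c)))
"
```

```text
t 14.35 pos [ 0.5065 -0.0165  0.3797] psi 167.64 open 0.020764167570970275 F [ 3.1 -1.1 -3.5] T [-0.29 -0.43 -0.06] g 34.43318724632263 q [-0.03  0.24 -0.23  1.1   0.   -1.39]
dp mm in tool [40.4 -0.2  0.7] rot deg [-0.01  0.05 -0.01]
r 0.18072252415436002 ang -102.48659338420734
0.0 [ 0.5065 -0.0165]
1.9 [ 0.5007 -0.0151]
3.8 [ 0.4949 -0.0135]
5.699999999999999 [ 0.4892 -0.0117]
7.6 [ 0.4835 -0.0098]
9.5 [ 0.4779 -0.0076]
11.399999999999999 [ 0.4724 -0.0053]
13.299999999999999 [ 0.467  -0.0028]
15.2 [ 4.616e-01 -1.000e-04]
17.099999999999998 [0.4563 0.0028]
19.0 [0.4512 0.0058]
chord 0.0059918875271625545 9.935836274546597e-05
```

>>> play_rows:
  dp:
    - [-0.0001,0.0057,0]
    - [-0.0001,0.0057,0]
    - [-0.0001,0.0057,0]
    - [-0.0001,0.0057,0]
    - [-0.0001,0.0057,0]
    - [0,0,0]
  angular:
    - [0,0,1.8]
    - [0,0,1.8]
    - [0,0,1.8]
    - [0,0,1.8]
    - [0,0,1.8]
    - [0,0,0]
  fingers: [1,1,1,1,1,1]

```text
time_s: 15.1
tcp_pos: [0.4787, -0.0085, 0.3798]
eef_rot: [-0.563, 0.826, -0.0, -0.0]
contact_force: [4.4, 0.2, -4.1]
opening: 0.0207
gripper_force: 34.5
```

```bash
python3 -c "
from h import *
h=bin2w(B,(-111,138,80))[0]
go([*(h[:2]+.1807*np.array([np.cos(np.radians(-102.487-18)),np.sin(np.radians(-102.487-18))])),.3797],149.65)
s=robot.get_state();d=s['tcp_pos'][:2]-h[:2]; print(np.hypot(*d),-102.487-np.degrees(np.arctan2(d[1],d[0])))
"
```

```text
t 15.1 pos [ 0.4787 -0.0085  0.3798] psi 158.59 open 0.02065302132744526 F [ 4.4  0.2 -4.1] T [-0.33 -0.62 -0.05] g 34.47896897792816 q [-0.02  0.19 -0.29  1.08 -0.   -1.21]
dp mm in tool [-2.8 27.7  0.1] rot deg [-0.01 -0.01  8.94]
0.18127149564171266 9.17829733046807
```

>>> play_rows:
  dp:
    - [-0.0001,0.0057,0]
    - [-0.0001,0.0057,0]
    - [-0.0001,0.0057,0]
    - [-0.0001,0.0057,0]
    - [-0.0001,0.0057,0]
    - [0,0,0]
    - [0,0,0]
    - [0,0,0]
  angular:
    - [0,0,1.8]
    - [0,0,1.8]
    - [0,0,1.8]
    - [0,0,1.8]
    - [0,0,1.8]
    - [0,0,0]
    - [0,0,0]
    - [0,0,0]
  fingers: [1,1,1,1,1,1,1,1]

```text
time_s: 16.1
tcp_pos: [0.4535, 0.0037, 0.3797]
eef_rot: [-0.497, 0.868, -0.0, -0.0]
contact_force: [3.7, -1.9, -4.3]
opening: 0.021
gripper_force: 34.5
```

```bash
python3 -c "
from h import *
h=bin2w(B,(-111,138,80))[0]
go([.45,0,.3797],149.65)
s=robot.get_state();d=s['tcp_pos'][:2]-h[:2]; print(np.hypot(*d),-102.487-np.degrees(np.arctan2(d[1],d[0])))
T=[]
for n,x,y,w,h in (('side',205,130,115,150),('top',190,150,115,150)):
    f=optics.camera(n)['frame'][y:y+h,x:x+w]; T.append(cv2.convertScaleAbs(cv2.resize(f,None,fx=3.4,fy=3.4,interpolation=cv2.INTER_CUBIC),alpha=1.5))
cv2.imwrite('pics/both4.png',np.hstack(T))
"
```

```text
t 16.1 pos [0.4535 0.0037 0.3797] psi 149.61 open 0.020972761582090615 F [ 3.7 -1.9 -4.3] T [-0.51 -0.58  0.02] g 34.54185605049133 q [ 0.01  0.15 -0.35  1.07 -0.   -1.03]
dp mm in tool [ 5.   1.1 -0. ] rot deg [-0.   -0.03 -0.04]
0.1813075169039019 18.023541030594814
```

View pics/both4.png

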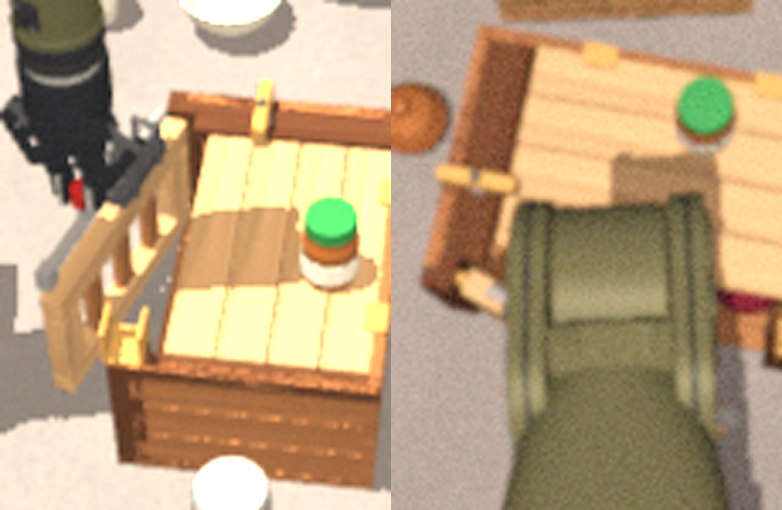

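The gate is ajar: its free edge at (65,330) is clear of the keeper at (125,335). The knob is held at (75,195), the button lies across the lid, and the jar and lid are undisturbed. I'm handing in.

```bash
python3 -c "
from station import robot
print(robot.close_job())"
```

```text
the job is handed in; nothing more can be done
None
```

The job is handed in at about 16 s: the turnbutton is turned to its stop across the shut lid, the bolt was lifted and drawn back about 38 mm without resistance, and the gate is held ajar about 8 cm (18°) by its red knob.

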